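# Stack new brake pads on the sloping rack

### The job

Stack the two new brake pads, the ones with green backing plates, one on top of the other in the middle of the blue sloping rack, linings up as they lie now, each lying lengthwise down the slope with its lower end against the backstop. Leave the worn pad with the rusty plate where it lies.

Things in the scene. Friction and masses are not known exactly. Their poses are not given: they have to be found in the camera images.
- new_pad_1_center (a point): First new brake pad lying lining up: green steel plate 98 x 48 x 6 mm, whose ends show as green ears, under a grey lining 76 x 48 x 10 mm with a slot across its middle; 16 mm high in all, 0.25 kg; grip it across the 48 mm width. Point: the pad's centre, 8 mm above its underside; x along its length, z up out of the lining. It slides easily on the shelf and on the other new pad (friction about 0.2).
- new_pad_2_center (a point): Second, identical new brake pad lying lining up: green steel plate 98 x 48 x 6 mm, whose ends show as green ears, under a grey lining 76 x 48 x 10 mm with a slot across its middle; 16 mm high in all, 0.25 kg; grip it across the 48 mm width. Point: the pad's centre, 8 mm above its underside; x along its length, z up out of the lining. It slides easily on the shelf and on the other new pad (friction about 0.2).
- worn_pad_center (a point): loose worn brake pad, a bystander: rust-brown backing plate of the same outline (98 x 48 mm) with only 4 mm of dark brown lining left, 10 mm high in all. The point is its centre, 5 mm above its underside.
- backstop_foot (a point): middle of the foot of the backstop, on the surface of the fixed blue rack's flat smooth shelf, which falls 22 deg away from the robot; 24 mm above the work surface. x runs down the slope into the backstop, y across, z square out of the shelf. Shelf: x -146 to 0 mm, 130 mm wide, no side walls, upper edge 79 mm above the work surface. Backstop: wall at x = 0, as wide, 50 mm high along z, 4 mm thick.

How it is judged:
At the end, for the whole second after the job is handed in: The green-plated pads lie at rest flat on the slope (10 deg), one on the shelf, one on top, either order, linings up; each lengthwise down the slope (15 deg), centre within 25 mm of the shelf's middle line, lower end under 12 mm from the backstop. Worn pad within 30 mm of its start (x of new_pad_1_center in the frame of backstop_foot between -0.061 and -0.041 m and y of new_pad_1_center in the frame of backstop_foot between -0.025 and 0.025 m and angle between the x axis of each of new_pad_1_center, new_pad_2_center and the x axis of backstop_foot, either way round below 0.26 rad and angle between the z axis of each of new_pad_1_center, new_pad_2_center and the z axis of backstop_foot, either way round below 0.17 rad and angle between each of new_pad_1_center, new_pad_2_center's own z axis and vertical below 0.75 rad and linear speed of each of new_pad_1, new_pad_2 below 0.02 m/s and x of new_pad_2_center in the frame of backstop_foot between -0.061 and -0.041 m and y of new_pad_2_center in the frame of backstop_foot between -0.025 and 0.025 m and ((z of new_pad_1_center in the frame of backstop_foot between 0.002 and 0.014 m and z of new_pad_2_center in the frame of backstop_foot between 0.018 and 0.03 m) or (z of new_pad_2_center in the frame of backstop_foot between 0.002 and 0.014 m and z of new_pad_1_center in the frame of backstop_foot between 0.018 and 0.03 m)) and distance of worn_pad_center from where it was at the start of the episode below 0.03 m); the robot touches nothing.
It fails at once if the worn pad is moved more than 30 mm or picked up (distance of worn_pad_center from where it was at the start of the episode above 0.03 m).
It also fails if it takes over 54 s, if anything falls off the work surface, if the arm or the gripper's body presses on something with over 40 N, if the wrist force passes 120 N, or if a joint passes its speed limit or range.

### The arm

A 6-joint arm with a two-finger parallel gripper is mounted at the origin on a cart in front of the work surface, level with it; the furniture and walls round the work are solid. World frame = base frame: x ahead of the robot, y to its left, z up, the work surface at z = 0. Lengths are in m, angles in rad, forces in N, time in s.
With the tool pointing down it reaches from about 0.3 to 0.875 m from the base axis. Payload 6.4 kg.
Tool frame: the origin (TCP) lies at the very end of the fingers, on their centre line; the grasp point (between the pads) lies 19 mm behind it; z points along the fingers, y is the line along which they close (so a half turn about z gives the same grasp; the last joint's range is limited). The gripper opens to 88 mm and grips with 3 to 60 N. Pads are 18 mm wide; open, the fingers measure 123 mm over their backs; the gripper's body (75 mm by 187 mm) begins 45 mm behind the grasp point.
Start: joints at [-1.339, 0.181, 1.607, -0, 1.354, -0.206], TCP at [0.244, -0.521, 0.239] pointing down, gripper open.
Joint ranges: [-2.99, 2.99], [-0.89, 2.07], [0.3, 2.58], [-1.14, 4.28], [0, 2.63], [-3.12, 3.12]. Speed limits (rad/s): [2.57, 2.57, 3.01, 3.14, 3.14, 3.14].

### API

Orientations are given as a unit quaternion [x, y, z, w].
In Python, from bench import monitor, capture, order gives the robot as it stands. The module is installed in compiled form; this text tells all that it offers.
- The arm moves only by the shell command python3 -m pendant 'ROWS'. ROWS is JSON, one flat list of numbers, 7 for each row, row after row: the shift along the tool's x, y, z in mm, then the turn, a rotation vector about the tool's x, y, z in rad, then the closure, from 0 (fully open) to 1 (shut). In form: [x, y, z, ax, ay, az, hand, x, y, z, ax, ay, az, hand, ...]. A call has 1 to 8 rows; each row shifts and turns the commanded pose from where the row before left it, along the tool's axes as they then stand; what a row does not reach is not made up. A row lasts 1/12 s, in which the tool goes at most 41.7 mm and 7.16 degrees, less where a joint would pass 70% of its speed; a pose out of reach is approached as far as the arm can. A call with a gripper value outside its range is refused whole. The fingers move at their own pace and stop on an object; the grip force is fixed at half the most. Time passes only in rows, so rows that do not move let the fingers close. It gives the time, the measured TCP pose, the force, the opening and the grip force at its end, in the units of the state.
- monitor.sense(): the state, without advancing time (a new reading comes with each control period).
- capture(name): name is "side" or "top"; returns a dict with "image" (420x560x3 uint8, red, green, blue), "range_z" (420x560 float32, m along the optical axis (not along the pixel's ray), 0 where there is no reading), "fx", "fy", "cx", "cy" (pixels), "xyz" and "orientation" of the camera in the world. Camera axes: x right, y down, z forward; pixel columns grow to the right and rows downward; lengths in m; the calibration is good to about 2 mm. A picture is of the moment at which its call begins.
- order.finish_job(): hands the job in; it is judged then, once.
The state is a dict: "t": time; "qpos": joint angles; "joint_velocities": joint speeds; "joint_torque": joint torques, N m; "eef_pos": TCP position; "tcp_rot": TCP orientation; "ft_force": force on the tool from outside, world axes, zero at the start; "ft_torque": the same for the moment, N m; "grip_width": finger opening in m; "grasp_force": force on a finger pad.
Only numpy, scipy, OpenCV 4.12 (cv2) and the standard library are available. Lean on these libraries where they do the work, as an engineer would, in place of code of your own. Each camera call takes 0.05 s, during which the arm holds its last target. There are 200 camera calls.

## Working session

There is one attempt and no reset: what is moved stays moved. The work goes in short steps, Python scripts to look and compute and a shell command to move; the robot and the scene stay as the last step left them, time stands still between calls to the robot, and variables do not carry over. Pictures are saved under pics/ and viewed, at most 10 in all, crops included, and the job is handed in when it is done.

```bash
mkdir -p pics; cat > h.py <<'E'
import numpy as np,cv2
from scipy.spatial.transform import Rotation as R
from bench import monitor,capture,order
def pts(c):
    h,w=c["range_z"].shape; v,u=np.mgrid[:h,:w]; z=c["range_z"]
    p=np.stack([(u-c["cx"])/c["fx"]*z,(v-c["cy"])/c["fy"]*z,z],-1)
    return p@R.from_quat(c["orientation"]).as_matrix().T+np.array(c["xyz"])
E
python3 - <<'E'
from h import *
for n in("side","top"):
    c=capture(n); cv2.imwrite(f"pics/{n}0.png",c["image"][:,:,::-1]); print(n,c["fx"],c["cx"],c["cy"],c["xyz"],R.from_quat(c["orientation"]).as_matrix().round(3).tolist(),(c["range_z"]>0).mean())
    np.savez(f"{n}0.npz",**c)
s=monitor.sense();print(s)
E
```

```text
side 406.8285550757092 273.28538519060237 220.6367180741833 [0.38910277 0.73887734 0.47275261] [[-0.983, -0.092, 0.161], [-0.186, 0.465, -0.866], [0.005, -0.881, -0.474]] 0.9702125850340136
top 533.1558755261661 277.53396935456914 214.04231001371164 [ 0.42415479 -0.01229403  0.99321708] [[0.026, -0.995, 0.101], [-1.0, -0.025, 0.009], [-0.006, -0.101, -0.995]] 0.9959481292517007
{'t': 0.1, 'qpos': array([-1.33931997e+00,  1.81464951e-01,  1.60786646e+00, -1.95707240e-05,
        1.35383987e+00, -2.06306214e-01]), 'joint_velocities': array([-0.00037045, -0.00113016, -0.0017601 ,  0.00074905, -0.00036407,
       -0.00162199]), 'joint_torque': array([ 4.62262506e-04, -4.34820628e+01, -3.42692792e+01,  7.04705226e-02,
        3.41177895e-02, -2.91740605e-05]), 'eef_pos': array([ 0.24365623, -0.52029595,  0.23792134]), 'tcp_rot': array([ 9.76138041e-01,  2.17149493e-01, -1.94868423e-05, -7.89130374e-04]), 'ft_force': array([-0.19870637, -0.30035594,  0.26766465]), 'ft_torque': array([ 0.03233461,  0.0007658 , -0.03668784]), 'grasp_force': 0.0, 'grip_width': 0.08822396344279795}
```

View pics/top0.png

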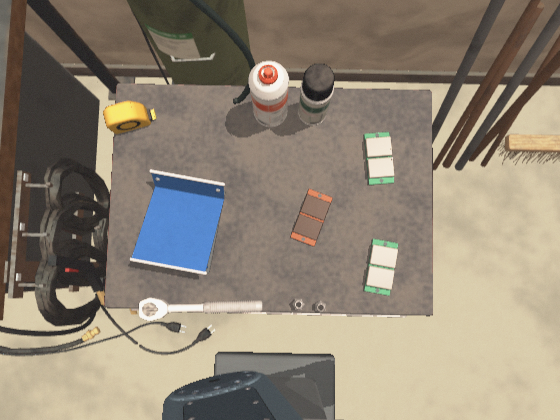

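View pics/side0.png

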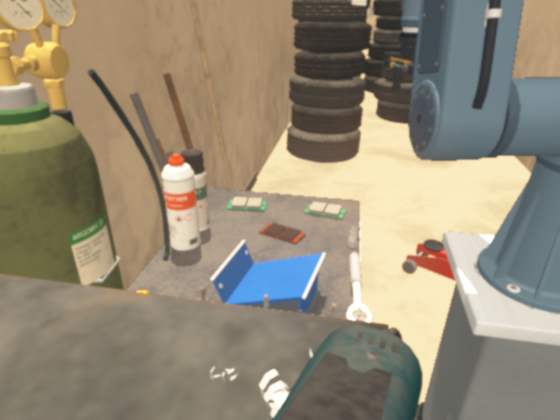

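The top view shows green pads at about (380,158) and (381,267), the worn pad at (312,217), and the rack at (180,225) with its backstop at the upper edge (188,184). The side view shows the same layout, with nothing blocking the pads. Next I measure them.

```bash
cat > meas.py <<'E'
from h import *
def pads(c,P):
    hsv=cv2.cvtColor(c["image"],cv2.COLOR_RGB2HSV); im=c["image"].astype(int)
    g=cv2.inRange(hsv,(60,100,60),(88,255,255))
    return g
if __name__=="__main__":
    c=capture("top"); P=pts(c); hsv=cv2.cvtColor(c["image"],cv2.COLOR_RGB2HSV)
    print("table z",np.median(P[240:300,300:340,2]))
    for nm,(u0,u1,v0,v1) in dict(A=(355,405,120,195),B=(355,410,230,305),W=(285,340,180,255)).items():
        m=np.zeros(P.shape[:2],bool); q=P[v0:v1,u0:u1]; h=hsv[v0:v1,u0:u1]
        mm=((h[...,0]>55)&(h[...,0]<90)&(h[...,1]>100)) | (h[...,2]>165) if nm!="W" else ((h[...,0]<15)|(h[...,0]>170))&(h[...,1]>90)
        mm=cv2.morphologyEx(mm.astype(np.uint8),cv2.MORPH_OPEN,np.ones((2,2)))
        cs,_=cv2.findContours(mm,cv2.RETR_EXTERNAL,cv2.CHAIN_APPROX_NONE)
        cv=np.vstack([k for k in cs if cv2.contourArea(k)>25]).reshape(-1,2)
        # outline by casting onto the z=plate/lining mean plane
        z0=.006 if nm!="W" else .006
        Rm=R.from_quat(c["orientation"]).as_matrix()
        d=np.c_[(cv[:,0]+u0-c["cx"])/c["fx"],(cv[:,1]+v0-c["cy"])/c["fy"],np.ones(len(cv))]@Rm.T
        o=np.array(c["xyz"]); X=o+d*((z0-o[2])/d[:,2])[:,None]
        (ctr,sz,a)=cv2.minAreaRect((X[:,:2]*1000).astype(np.float32)); b=cv2.boxPoints((ctr,sz,a))
        e=[b[1]-b[0],b[2]-b[1]]; e=max(e,key=np.linalg.norm)
        print(nm,np.round(ctr,1),np.round(sz,1),"long axis deg",np.degrees(np.arctan2(e[1],e[0])).round(1)," topz",np.median(q[mm>0][:,2]).round(4))
    b=(hsv[...,0]>100)&(hsv[...,0]<125)&(hsv[...,1]>150); b[:,:120]=0;b[:,240:]=0;b[:160]=0;b[290:]=0
    for nm in("top","side"):
        if nm=="side":
            c=capture("side");P=pts(c);hsv=cv2.cvtColor(c["image"],cv2.COLOR_RGB2HSV)
            b=(hsv[...,0]>100)&(hsv[...,0]<125)&(hsv[...,1]>150); b[:,:210]=0;b[:,330:]=0;b[:235]=0;b[312:]=0
        X=P[b]; X=X[(X[:,2]>.015)&(X[:,2]<.09)]
        rng=np.random.default_rng(0); best=0
        for _ in range(300):
            t=X[rng.choice(len(X),3,False)]; n=np.cross(t[1]-t[0],t[2]-t[0]); n/=np.linalg.norm(n)+1e-12
            if n[2]<0:n=-n
            if n[2]<.7: continue
            k=abs((X-t[0])@n)<.002
            if k.sum()>best: best=k.sum();K=k
        S=X[K]; n=np.linalg.svd(S-S.mean(0),full_matrices=False)[2][2]; n*=np.sign(n[2])
        xs=np.array([0,0,-1.])+n*n[2]; xs/=np.linalg.norm(xs); ys=np.cross(n,xs)
        print(nm,"n",n.round(3),"tilt",np.degrees(np.arccos(n[2])).round(1),"yaw",np.degrees(np.arctan2(xs[1],xs[0])).round(1))
        uv=np.c_[S@xs,S@ys].astype(np.float32); r=cv2.minAreaRect(uv*1000);print("rect",r)
        bx=cv2.boxPoints(r)/1000; print("corners",[(xs*p[0]+ys*p[1]+n*(S@n).mean()).round(4).tolist() for p in bx])
    # obstacles
    c=capture("top");P=pts(c)
    for nm,(u0,u1,v0,v1) in dict(hoses=(40,105,160,330),bottles=(240,340,60,130),tape=(100,160,95,135),wrench=(135,265,295,322)).items():
        q=P[v0:v1,u0:u1].reshape(-1,3); q=q[q[:,2]>.01]; print(nm,q.min(0).round(3),q.max(0).round(3))
E
python3 meas.py
```

```text
table z -0.000280090693456303
A [ 634.  -194.3] [97.2 48.3] long axis deg 5.5  topz 0.0147
B [ 429.4 -199.2] [48.  97.3] long axis deg -9.0  topz 0.0148
W [518.6 -67.8] [48.  98.7] long axis deg -19.8  topz 0.0057
top n [ 0.368 -0.06   0.928] tilt 21.9 yaw -9.2
rect ((407.3073425292969, 246.86032104492188), (144.5874786376953, 127.80142974853516), 0.08097528666257858)
corners [[0.4366, 0.2441, 0.0772], [0.4163, 0.1179, 0.0771], [0.5488, 0.0967, 0.0232], [0.569, 0.2229, 0.0232]]
side n [ 0.37  -0.058  0.927] tilt 22.0 yaw -9.0
rect ((408.6221923828125, 249.65731811523438), (124.24604797363281, 142.25498962402344), 89.32291412353516)
corners [[0.4187, 0.1247, 0.0767], [0.5487, 0.1025, 0.0235], [0.5694, 0.225, 0.0229], [0.4393, 0.2472, 0.0762]]
hoses [ 0.305 -0.012  0.01 ] [0.613 0.383 0.993]
bottles [ 0.424 -0.091  0.01 ] [0.757 0.073 0.993]
tape [ 0.424 -0.012  0.01 ] [0.72  0.318 0.993]
wrench [ 0.325 -0.012  0.013] [0.424 0.24  0.993]
```

```bash
cat > plan.py <<'E'
from h import *
def down(yaw): # tool x at yaw, z down
    a=np.radians(yaw); x=np.array([np.cos(a),np.sin(a),0]); z=np.array([0,0,-1.]); return np.c_[x,np.cross(z,x),z]
F=np.array([.559,.1615,.0235]); n=np.array([.3695,-.059,.9272]); n/=np.linalg.norm(n)
xs=n*n[2]-np.array([0,0,1.]); xs/=np.linalg.norm(xs); ys=np.cross(n,xs)
RK=np.c_[xs,-ys,-n]
def rack(x,y,z): return F+x*xs+y*ys+z*n
def go(*segs):
    s=monitor.sense(); p=np.array(s["eef_pos"]); M=R.from_quat(s["tcp_rot"]).as_matrix()
    print("t",s["t"],"at",p.round(4),"width",round(s["grip_width"],4),"rack",((p-F)@np.c_[xs,ys,n]).round(4))
    for q,N in segs:
        rv=R.from_matrix(M.T@N).as_rotvec(); M=N; sh=M.T@(np.array(q)-p)*1000; p=np.array(q)
        print("turn",rv.round(3),"then shift",sh.round(1))
E
python3 - <<'E'
from plan import *
B=down(-9)
go(([.4294,-.1992,.1],B),([.4294,-.1992,.003],B))
E
```

```text
t 0.25 at [ 0.2437 -0.5206  0.2383] width 0.0881 rack [-0.2694 -0.7232  0.1229]
turn [-0.001  0.     0.595] then shift [ 133.1 -346.4  138.3]
turn [0. 0. 0.] then shift [ 0.  0. 97.]
```

```bash
python3 -m pendant '[0,0,0,0,0,0.099,0, 0,0,0,0,0,0.099,0, 0,0,0,0,0,0.099,0, 0,0,0,0,0,0.099,0, 0,0,0,0,0,0.099,0, 0,0,0,0,0,0.1,0]'
python3 -m pendant '[11,-29,11.5,0,0,0,0, 11,-29,11.5,0,0,0,0, 11,-29,11.5,0,0,0,0, 11,-29,11.5,0,0,0,0, 11,-29,11.5,0,0,0,0, 11,-29,11.5,0,0,0,0]'
python3 -m pendant '[11,-29,11.5,0,0,0,0, 11,-29,11.5,0,0,0,0, 11,-29,11.5,0,0,0,0, 11,-29,11.5,0,0,0,0, 11,-29,11.5,0,0,0,0, 11,-29,11.5,0,0,0,0, 0,0,0,0,0,0,0, 0,0,0,0,0,0,0]'
python3 - <<'E'
from plan import *
B=down(-9)
go(([.4294,-.1992,.03],B),([.4294,-.1992,.003],B))
E
```

```text
t: 0.75
eef_pos: [0.2438, -0.5207, 0.2386]
tcp_rot: [0.997, -0.081, -0.0, -0.0]
ft_force: [-0.8, -0.2, -0.3]
grip_width: 0.0883
grasp_force: 0.0
t: 1.25
eef_pos: [0.3366, -0.3579, 0.1692]
tcp_rot: [0.997, -0.079, 0.0, 0.0]
ft_force: [0.2, -0.2, -0.0]
grip_width: 0.088
grasp_force: 0.0
t: 1.92
eef_pos: [0.4286, -0.1962, 0.1001]
tcp_rot: [0.997, -0.077, -0.001, -0.0]
ft_force: [0.2, -0.5, 0.1]
grip_width: 0.088
grasp_force: 0.0
t 1.9167 at [ 0.4286 -0.1962  0.1001] width 0.088 rack [-0.0958 -0.3738  0.0439]
turn [-0.001  0.002  0.003] then shift [ 1.3  2.9 70.1]
turn [0. 0. 0.] then shift [ 0.  0. 27.]
```

```bash
python3 -m pendant '[1.3,2.9,25,0,0,0,0, 0,0,25,0,0,0,0, 0,0,20,0,0,0,0, 0,0,14,0,0,0,0, 0,0,10,0,0,0,0, 0,0,3,0,0,0,0, 0,0,0,0,0,0,0]'
python3 -m pendant '[0,0,0,0,0,0,1, 0,0,0,0,0,0,1, 0,0,0,0,0,0,1, 0,0,0,0,0,0,1, 0,0,0,0,0,0,1, 0,0,0,0,0,0,1, 0,0,0,0,0,0,1, 0,0,0,0,0,0,1]'
python3 -m pendant '[0,0,-10,0,0,0,1, 0,0,-30,0,0,0,1, 0,0,-35,0,0,0,1, 0,0,-35,0,0,0,1, 0,0,-35,0,0,0,1, 0,0,-20,0,0,0,1, 0,0,0,0,0,0,1]'
python3 - <<'E'
from plan import *
go((rack(-.052,0,.09),RK),(rack(-.052,0,.005),RK))
print(rack(-.052,0,.09))
E
```

```text
t: 2.5
eef_pos: [0.4291, -0.2015, 0.0036]
tcp_rot: [0.997, -0.079, -0.0, -0.0]
ft_force: [0.0, 0.1, -1.0]
grip_width: 0.088
grasp_force: 0.0
t: 3.17
eef_pos: [0.4296, -0.2007, 0.0039]
tcp_rot: [0.997, -0.078, 0.0, 0.0]
ft_force: [0.2, 1.2, 3.1]
grip_width: 0.0476
grasp_force: 30.0
t: 3.75
eef_pos: [0.4319, -0.2027, 0.1741]
tcp_rot: [0.997, -0.078, 0.004, 0.003]
ft_force: [0.2, 0.1, -1.7]
grip_width: 0.0473
grasp_force: 30.0
t 3.75 at [ 0.4319 -0.2027  0.1741] width 0.0473 rack [-0.1195 -0.3797  0.1142]
turn [ 0.005 -0.392  0.   ] then shift [  67.5 -379.7   24.2]
turn [0. 0. 0.] then shift [-0. -0. 85.]
[0.54464166 0.16379267 0.12642027]
```

```bash
python3 -m pendant '[0,0,0,0,-0.098,0,1, 0,0,0,0,-0.098,0,1, 0,0,0,0,-0.098,0,1, 0,0,0,0,-0.098,0,1]'
python3 -m pendant '[3,-15,0,0,0,0,1, 6,-30,0,0,0,0,1, 6,-34,0,0,0,0,1, 6,-34,0,0,0,0,1, 6,-34,0,0,0,0,1, 6,-34,0,0,0,0,1, 6,-34,0,0,0,0,1, 6,-34,0,0,0,0,1]'
python3 -m pendant '[6,-34,0,0,0,0,1, 6,-34,5,0,0,0,1, 6,-34,9,0,0,0,1, 4.5,-20,5,0,0,0,1, 0,-8,5,0,0,0,1, 0,0,0,0,0,0,1, 0,0,0,0,0,0,1]'
python3 - <<'E'
from plan import *
go((rack(-.052,0,.03),RK),(rack(-.052,0,.005),RK))
E
```

```text
t: 4.08
eef_pos: [0.429, -0.2006, 0.168]
tcp_rot: [0.977, -0.077, -0.197, -0.015]
ft_force: [-0.3, 0.3, -2.1]
grip_width: 0.0476
grasp_force: 30.0
t: 4.75
eef_pos: [0.5088, 0.0404, 0.1497]
tcp_rot: [0.978, -0.077, -0.195, -0.015]
ft_force: [0.4, 1.1, -2.5]
grip_width: 0.0478
grasp_force: 30.0
t: 5.33
eef_pos: [0.5402, 0.1646, 0.1195]
tcp_rot: [0.978, -0.077, -0.195, -0.015]
ft_force: [-1.0, -0.7, -1.6]
grip_width: 0.0475
grasp_force: 30.0
t 5.3333 at [0.5402 0.1646 0.1195] width 0.0475 rack [-0.0535  0.0001  0.0819]
turn [0.002 0.011 0.001] then shift [ 1.5  0.1 51.9]
turn [0. 0. 0.] then shift [-0. -0. 25.]
```

```bash
python3 -m pendant '[0.5,0,15,0,0.011,0,1, 0,0,20,0,0,0,1, 0,0,20,0,0,0,1, 0,0,13,0,0,0,1, 0,0,5,0,0,0,1, 0,0,0,0,0,0,1, 0,0,0,0,0,0,1]'
python3 - <<'E'
from plan import *
go((rack(-.052,0,.004),RK))
c=capture("side");im=cv2.resize(c["image"][215:335,190:350,::-1],None,fx=4,fy=4,interpolation=cv2.INTER_CUBIC);cv2.imwrite("pics/s1.png",im)
E
```

```text
t: 5.92
eef_pos: [0.5156, 0.1687, 0.0535]
tcp_rot: [0.979, -0.078, -0.188, -0.015]
ft_force: [0.8, -0.8, -1.8]
grip_width: 0.0477
grasp_force: 30.0
t 5.9167 at [0.5156 0.1687 0.0535] width 0.0477 rack [-0.0521  0.0003  0.0113]
turn [ 0.    -0.003  0.   ] then shift [0.1 0.3 7.3]
```

View pics/s1.png

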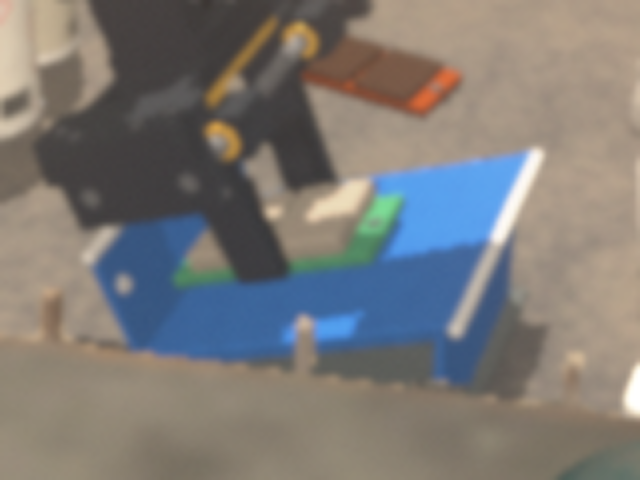

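The side view shows the pad held parallel to the shelf just above it, with its lower end (about 180,275 in the crop) by the backstop. I lower it the last few mm.

```bash
python3 -m pendant '[0,0,3,0,0,0,1, 0,0,2,0,0,0,1, 0,0,1,0,0,0,1, 0,0,0,0,0,0,1]'; python3 -m pendant '[0,0,0.7,0,0,0,1, 0,0,0.7,0,0,0,1, 0,0,0,0,0,0,1]'
python3 -c "from plan import *;go()"
```

```text
t: 6.3
eef_pos: [0.513, 0.1698, 0.0476]
tcp_rot: [0.979, -0.077, -0.188, -0.015]
ft_force: [1.5, -2.0, -1.8]
grip_width: 0.0478
grasp_force: 30.0
t: 6.55
eef_pos: [0.5136, 0.1699, 0.0473]
tcp_rot: [0.979, -0.077, -0.187, -0.015]
ft_force: [2.5, 0.6, 5.5]
grip_width: 0.0478
grasp_force: 30.0
t 6.55 at [0.5136 0.1699 0.0473] width 0.0478 rack [-0.0517  0.0011  0.0048]
```

```bash
python3 -m pendant '[0,0,0,0,0,0,0.3, 0,0,0,0,0,0,0.3, 0,0,0,0,0,0,0.3, 0,0,0,0,0,0,0.3, 0,0,-6,0,0,0,0.3, 0,0,-20,0,0,0,0.3, 0,0,-30,0,0,0,0.3, 0,0,-35,0,0,0,0]'
python3 - <<'E'
from plan import *
A=down(5.5)
go(([.555,.05,.2],down(-9.1)),([.634,-.1943,.09],A),([.634,-.1943,.003],A))
c=capture("side");im=cv2.resize(c["image"][215:335,190:350,::-1],None,fx=4,fy=4,interpolation=cv2.INTER_CUBIC);cv2.imwrite("pics/s2.png",im)
E
```

```text
t: 7.22
eef_pos: [0.5442, 0.1645, 0.1301]
tcp_rot: [0.978, -0.077, -0.191, -0.015]
ft_force: [0.7, 0.3, -1.1]
grip_width: 0.0665
grasp_force: 0.0
t 7.2167 at [0.5442 0.1645 0.1301] width 0.0665 rack [-0.0539  0.0007  0.0932]
turn [0.001 0.385 0.002] then shift [ 28.8 111.4 -69.9]
turn [ 0.     0.    -0.255] then shift [ 55.2 250.7 110. ]
turn [0. 0. 0.] then shift [ 0.  0. 87.]
```

View pics/s2.png

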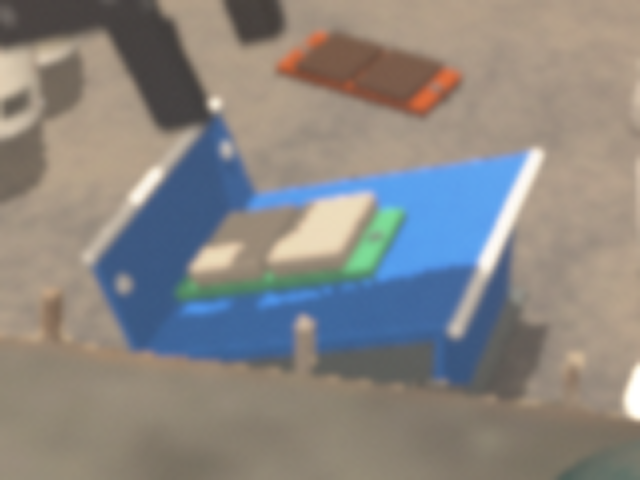

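The pad lies flat, lengthwise against the backstop (green end at about 185,290 in the crop), and the gripper is clear. Before fetching pad A I check the bottle clearance, since the gripper body is wide.

```bash
python3 - <<'E'
from plan import *
for nm in("top","side"):
    c=np.load(nm+"0.npz"); q=pts(c).reshape(-1,3)
    for y0,y1 in((-.13,-.02),(-.02,.1)):
        k=q[(q[:,2]>.03)&(q[:,2]<.3)&(q[:,0]>.58)&(q[:,0]<.8)&(q[:,1]>y0)&(q[:,1]<y1)]
        print(nm,len(k),np.percentile(k,2,axis=0).round(3),np.percentile(k,98,axis=0).round(3))
E
```

```text
top 1608 [ 0.696 -0.087  0.038] [ 0.741 -0.038  0.187]
top 2670 [ 0.691 -0.014  0.038] [0.77  0.091 0.288]
side 933 [ 0.695 -0.076  0.034] [ 0.735 -0.039  0.185]
side 3133 [0.69  0.012 0.034] [0.769 0.091 0.278]
```

```bash
python3 -m pendant '[0,0,0,0,0.096,0,0, 0,0,0,0,0.096,0,0, 0,0,0,0,0.096,0,0, 0,0,0,0,0.097,0,0, 0,15,-20,0,0,0,0, 6,26,-25,0,0,0,0, 8,25,-15,0,0,0,0, 8,25,-10,0,0,0,0]'
python3 -m pendant '[7,20,0,0,0,-0.085,0, 0,0,0,0,0,-0.085,0, 0,0,0,0,0,-0.085,0, 6,28,12,0,0,0,0, 7,31,14,0,0,0,0, 7,31,14,0,0,0,0, 7,31,14,0,0,0,0, 7,31,14,0,0,0,0]'
python3 -m pendant '[7,31,14,0,0,0,0, 7,31,14,0,0,0,0, 6,27,12,0,0,0,0, 1,10,2,0,0,0,0, 0,0,0,0,0,0,0, 0,0,0,0,0,0,0]'
python3 - <<'E'
from plan import *
A=down(5.5)
go(([.634,-.1943,.003],A))
E
```

```text
t: 7.93
eef_pos: [0.5535, 0.0706, 0.2034]
tcp_rot: [0.997, -0.078, 0.004, 0.0]
ft_force: [0.5, 0.4, -0.6]
grip_width: 0.0879
grasp_force: 0.0
t: 8.6
eef_pos: [0.6059, -0.099, 0.1326]
tcp_rot: [0.999, 0.049, 0.002, 0.0]
ft_force: [-0.2, -0.6, 0.4]
grip_width: 0.0882
grasp_force: 0.0
t: 9.1
eef_pos: [0.636, -0.1938, 0.0912]
tcp_rot: [0.999, 0.048, 0.002, 0.0]
ft_force: [-1.5, -0.1, 0.3]
grip_width: 0.0881
grasp_force: 0.0
t 9.1 at [ 0.636  -0.1938  0.0912] width 0.0881 rack [ 0.0971 -0.3387  0.1122]
turn [ 0.    -0.004  0.001] then shift [-2.   0.3 88.2]
```

```bash
python3 -m pendant '[-2,0.3,25,0,-0.004,0,0, 0,0,25,0,0,0,0, 0,0,18,0,0,0,0, 0,0,12,0,0,0,0, 0,0,6,0,0,0,0, 0,0,1.5,0,0,0,0, 0,0,0,0,0,0,0]'
python3 -m pendant '[0,0,0,0,0,0,1, 0,0,0,0,0,0,1, 0,0,0,0,0,0,1, 0,0,0,0,0,0,1, 0,0,0,0,0,0,1, 0,0,0,0,0,0,1, 0,0,0,0,0,0,1, 0,0,0,0,0,0,1]'
python3 -m pendant '[0,0,-10,0,0,0,1, 0,0,-30,0,0,0,1, 0,0,-35,0,0,0,1, 0,0,-35,0,0,0,1, 0,0,-35,0,0,0,1, 0,0,-35,0,0,0,1, 0,0,-12,0,0,0,1, 0,0,0,0,0,0,1]'
python3 - <<'E'
from plan import *
g=rack(-.052,0,.11);print(g)
go(([.56,-.12,.195],down(-9.1)),([.56,-.12,.195],RK),(g,RK),(rack(-.052,0,.021),RK))
E
```

```text
t: 9.68
eef_pos: [0.6349, -0.1941, 0.0043]
tcp_rot: [0.999, 0.049, 0.0, 0.001]
ft_force: [-0.7, 0.4, 0.6]
grip_width: 0.0884
grasp_force: 0.0
t: 10.35
eef_pos: [0.6344, -0.1946, 0.0037]
tcp_rot: [0.999, 0.049, -0.0, 0.0]
ft_force: [-0.7, 0.6, 1.9]
grip_width: 0.048
grasp_force: 30.0
t: 11.02
eef_pos: [0.6364, -0.1955, 0.2001]
tcp_rot: [0.999, 0.049, 0.003, 0.002]
ft_force: [1.0, 0.1, -2.9]
grip_width: 0.0474
grasp_force: 30.0
[0.55203273 0.1626125  0.14496695]
t 11.0167 at [ 0.6364 -0.1955  0.2001] width 0.0474 rack [ 0.057  -0.3404  0.2134]
turn [ 0.004 -0.007  0.257] then shift [-87.4 -62.5   5.1]
turn [-0.    -0.384 -0.   ] then shift [0. 0. 0.]
turn [0. 0. 0.] then shift [ -29.9 -277.8   66. ]
turn [0. 0. 0.] then shift [-0.  0. 89.]
```

```bash
python3 -m pendant '[-10,0,0,0,0,0.086,1, -20,0,0,0,0,0.086,1, -20,-5,0,0,0,0.086,1, -19,-20,0,0,0,0,1, -13,-27,0,0,0,0,1, 0,-5,0,0,0,0,1]'
python3 -m pendant '[0,0,0,0,-0.096,0,1, 0,0,0,0,-0.096,0,1, 0,0,0,0,-0.096,0,1, 0,0,0,0,-0.096,0,1, 0,0,0,0,0,0,1]'
python3 - <<'E'
from plan import *
g=rack(-.052,0,.11)
go((g,RK))
E
```

```text
t: 11.52
eef_pos: [0.5577, -0.1285, 0.1915]
tcp_rot: [0.997, -0.08, -0.004, -0.002]
ft_force: [0.9, 1.7, -3.5]
grip_width: 0.0475
grasp_force: 30.0
t: 11.93
eef_pos: [0.5611, -0.1326, 0.1896]
tcp_rot: [0.977, -0.078, -0.195, -0.016]
ft_force: [-1.1, 0.0, -3.5]
grip_width: 0.0478
grasp_force: 30.0
t 11.9333 at [ 0.5611 -0.1326  0.1896] width 0.0478 rack [-0.0173 -0.2901  0.1721]
turn [-0.001  0.011 -0.001] then shift [ -34.7 -290.1   62.1]
```

```bash
python3 -m pendant '[-2,-15,0,0,0.011,0,1, -4,-30,5,0,0,0,1, -4,-34,7,0,0,0,1, -4,-34,8,0,0,0,1, -4,-34,8,0,0,0,1, -4,-34,8,0,0,0,1, -4,-34,8,0,0,0,1, -4,-34,8,0,0,0,1]'
python3 -m pendant '[-4,-25,8,0,0,0,1, -1,-12,2,0,0,0,1, 0,-4,0,0,0,0,1, 0,0,0,0,0,0,1, 0,0,0,0,0,0,1]'
python3 - <<'E'
from plan import *
go((rack(-.053,0,.028),RK))
E
```

```text
t: 12.6
eef_pos: [0.5538, 0.1228, 0.1572]
tcp_rot: [0.98, -0.079, -0.184, -0.015]
ft_force: [0.7, 0.2, -3.9]
grip_width: 0.0476
grasp_force: 30.0
t: 13.02
eef_pos: [0.5536, 0.1613, 0.1506]
tcp_rot: [0.98, -0.079, -0.184, -0.014]
ft_force: [-0.2, 0.3, -3.3]
grip_width: 0.0479
grasp_force: 30.0
t 13.0167 at [0.5536 0.1613 0.1506] width 0.0479 rack [-0.0525 -0.001   0.1159]
turn [ 0.    -0.012 -0.003] then shift [-0.5 -1.  87.9]
```

```bash
python3 -m pendant '[-0.5,-1,20,0,-0.012,0,1, 0,0,25,0,0,0,1, 0,0,20,0,0,0,1, 0,0,15,0,0,0,1, 0,0,7,0,0,0,1, 0,0,1,0,0,0,1, 0,0,0,0,0,0,1, 0,0,0,0,0,0,1]'
python3 - <<'E'
from plan import *
go((rack(-.052,0,.021),RK))
E
```

```text
t: 13.68
eef_pos: [0.5217, 0.168, 0.0695]
tcp_rot: [0.979, -0.079, -0.19, -0.015]
ft_force: [0.4, 0.1, -2.4]
grip_width: 0.0479
grasp_force: 30.0
t 13.6833 at [0.5217 0.168  0.0695] width 0.0479 rack [-0.0523  0.0006  0.0284]
turn [-0.    -0.    -0.003] then shift [0.3 0.6 7.4]
```

```bash
python3 -m pendant '[0,0,3,0,0,0,1, 0,0,2.5,0,0,0,1, 0,0,0,0,0,0,1, 0,0,0,0,0,0,1]'; python3 -m pendant '[0,0,0.7,0,0,0,1, 0,0,0.7,0,0,0,1, 0,0,0,0,0,0,1]'
python3 -c "from plan import *;go()"
```

```text
t: 14.02
eef_pos: [0.5186, 0.1689, 0.0638]
tcp_rot: [0.978, -0.079, -0.191, -0.015]
ft_force: [0.6, 0.2, -3.2]
grip_width: 0.0478
grasp_force: 30.0
t: 14.27
eef_pos: [0.5182, 0.1689, 0.0624]
tcp_rot: [0.978, -0.079, -0.191, -0.015]
ft_force: [-0.2, -0.4, -3.3]
grip_width: 0.0474
grasp_force: 30.0
t 14.2667 at [0.5182 0.1689 0.0624] width 0.0474 rack [-0.053   0.0009  0.0206]
```

```bash
python3 -m pendant '[0,0,0.6,0,0,0,1, 0,0,0.6,0,0,0,1, 0,0,0,0,0,0,1]'
python3 -c "from plan import *;go()"
```

```text
t: 14.52
eef_pos: [0.5186, 0.169, 0.0622]
tcp_rot: [0.979, -0.079, -0.19, -0.015]
ft_force: [1.8, -0.6, 4.6]
grip_width: 0.0479
grasp_force: 30.0
t 14.5167 at [0.5186 0.169  0.0622] width 0.0479 rack [-0.0526  0.001   0.0205]
```

Contact felt (vertical force went from about -3 to +4.6 N). I release, back off along the shelf normal and look.

```bash
python3 -m pendant '[0,0,0,0,0,0,0.3, 0,0,0,0,0,0,0.3, 0,0,0,0,0,0,0.3, 0,0,0,0,0,0,0.3, 0,0,-6,0,0,0,0.3, 0,0,-20,0,0,0,0.3, 0,0,-30,0,0,0,0.3, 0,0,-35,0,0,0,0.3]'
python3 -m pendant '[0,25,-20,0,0,0,0.3, 0,35,-10,0,0,0,0.3, 0,35,0,0,0,0,0.3, 0,35,0,0,0,0,0.3, 0,35,0,0,0,0,0.3, 0,20,0,0,0,0,0.3, 0,0,0,0,0,0,0.3, 0,0,0,0,0,0,0.3]'
python3 - <<'E'
from plan import *
go()
c=capture("side");im=cv2.resize(c["image"][215:335,190:350,::-1],None,fx=4,fy=4,interpolation=cv2.INTER_CUBIC);cv2.imwrite("pics/s3.png",im)
c=capture("top");im=cv2.resize(c["image"][150:290,110:350,::-1],None,fx=3,fy=3,interpolation=cv2.INTER_CUBIC);cv2.imwrite("pics/t3.png",im)
E
```

```text
t: 15.18
eef_pos: [0.55, 0.1636, 0.1453]
tcp_rot: [0.978, -0.079, -0.193, -0.015]
ft_force: [0.5, 0.2, 0.1]
grip_width: 0.0616
grasp_force: 0.0
t: 15.85
eef_pos: [0.533, -0.0216, 0.1739]
tcp_rot: [0.978, -0.08, -0.191, -0.015]
ft_force: [-0.3, -0.6, 0.2]
grip_width: 0.0615
grasp_force: 0.0
t 15.85 at [ 0.533  -0.0216  0.1739] width 0.0615 rack [-0.0533 -0.1849  0.1407]
```

View pics/s3.png

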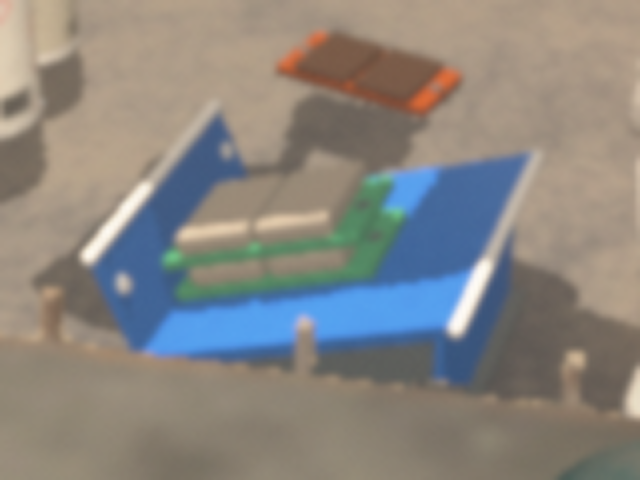

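View pics/t3.png

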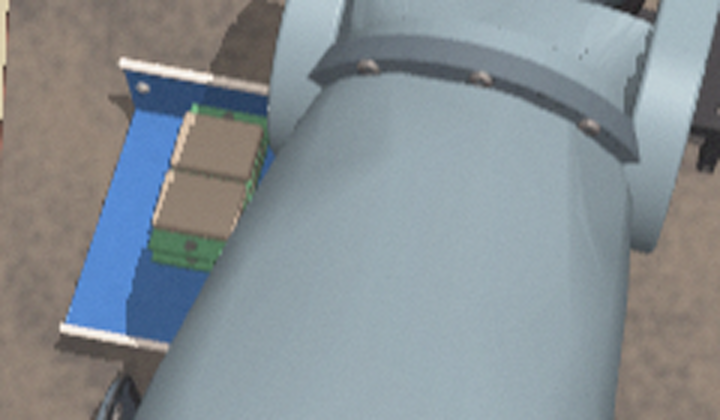

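Side crop: two green plates stacked, lower ends at (170,258) and (180,293) by the backstop, linings up, and the worn pad untouched. The top crop is partly hidden by the arm. I check numerically.

```bash
python3 - <<'E'
from plan import *
for nm in("side","top"):
    c=capture(nm);P=pts(c);hsv=cv2.cvtColor(c["image"],cv2.COLOR_RGB2HSV)
    L=(P-F)@np.c_[xs,ys,n]
    g=(hsv[...,0]>55)&(hsv[...,0]<92)&(hsv[...,1]>80)&(np.abs(L[...,1])<.06)&(L[...,0]>-.14)&(L[...,0]<.02)
    for z0,z1 in((-.003,.010),(.012,.026)):
        k=L[g&(L[...,2]>z0)&(L[...,2]<z1)]
        if len(k)>10:
            print(nm,z0,len(k),"x",np.percentile(k[:,0],[1,99]).round(4),"y",np.percentile(k[:,1],[1,99]).round(4), cv2.minAreaRect((k[:,:2]*1000).astype(np.float32)))
    k=L[(np.abs(L[...,1])<.015)&(L[...,0]>-.075)&(L[...,0]<-.025)]
    print("lining height",np.median(k[:,2]).round(4))
E
```

```text
side -0.003 198 x [-0.1    -0.0035] y [-0.0198  0.0272] ((-50.27614212036133, 3.513446807861328), (99.86779022216797, 48.671932220458984), 0.8037206530570984)
side 0.012 144 x [-0.0999 -0.0018] y [-0.0202  0.0266] ((-50.70180892944336, 2.8346424102783203), (99.5217514038086, 48.56849670410156), 0.5484199523925781)
lining height 0.0313
top -0.003 39 x [-0.1    -0.0937] y [-0.0075  0.0237] ((-97.22496032714844, 7.748193740844727), (6.2279815673828125, 31.79863739013672), 2.886380672454834)
top 0.012 159 x [-0.0999 -0.0007] y [-0.0184  0.0241] ((-50.15574264526367, 1.4413909912109375), (99.85025024414062, 48.17945098876953), 1.1943094730377197)
lining height 0.0316
```

Both pads measure centred within about 3 mm, against the backstop within about 2 mm, aligned within about 1° across and 32 mm high. Handing in.

```bash
python3 -c "from bench import order;print(order.finish_job())"
```

```text
the job is handed in; nothing more can be done
None
```

The two green-plated pads are stacked in the middle of the rack, linings up and lower ends against the backstop; the worn pad was not touched, and the job was handed in at about 16 s (no verdict was shown).

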